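Fold the retainer flap and shut the slide case

TASK

Put the microscope slides away: with the fingertips, first push the upright metal retainer flap over until it lies flat on the slides, and only then push the wooden case's hinged cover over and down until it is fully shut. Push gently without letting the cover slam, do not pick anything up, leave everything else on the bench where it stands, and let go clear of the case at the end.

Things in the scene. Friction and masses are not known exactly. Their poses are not given: they have to be found in the camera images.
- case: open wooden slide case, fixed to the bench, 160 (its x) x 180 (its y) x 60 mm high, walls 6 mm; origin: centre of its underside on the bench; z up. Its -x end carries the flap inside, its +y rim carries the cover. The slides inside reach 40 mm above the bench.
- flap (a joint): angle of the retainer flap: 0 lying flat over the slides (along case +x, 47 mm above the bench), pi/2 upright, range 0 to 1.8; starts about upright. It turns about a line along case y. A friction hinge keeps it where it is left; 2 to 3 N near its free edge moves it.
- flap_hinge (a point): middle of the flap's hinge line, at case (-66, 0, 47) mm
- flap_edge (a point): middle of the flap's free edge. The flap is a plain aluminium plate 40 mm wide (along case y), 90 mm long from hinge to free edge, 4 mm thick; the hinge line and this point lie in its mid-plane. It is folded by pushing its outer face (case -x side when upright) towards case +x and then down.
- cover (a joint): angle of the cover: 0 fully shut on the rim, pi/2 upright, range 0 to 2.0; starts a little past upright, leaning away from the case. It turns about a line along case x. A friction hinge keeps it where it is left; 3 to 5 N near its free edge moves it.
- cover_hinge (a point): middle of the cover's hinge line, at case (0, 90, 60) mm; it lies in the cover's inner face (a 4 mm cork lining that stands inward of it is for looks only)
- cover_edge (a point): middle of the cover's free edge, on its outer face. The cover is a flat wooden board 160 mm wide (along case x), 180 mm from hinge to free edge, 8 mm thick; shut, its top is 68 mm above the bench. It is shut by pushing its outer face (case +y side when upright) towards case -y and then down.
- forceps: loose steel forceps lying flat, 130 x 20 x 8 mm, origin under its middle; leave it alone
- vial_a: loose small amber vial with black cap, 28 mm dia, 55 mm high, origin centre of its base; leave it alone
- vial_b: loose small amber vial, same as vial_a; leave it alone
- mount: loose white block with four mounted beetles, 70 x 50 x 25 mm, origin centre of its underside; leave it alone
- jar: loose amber jar, 72 mm dia, 100 mm high, origin centre of its base; leave it alone
- dish: loose shallow white dish, 90 mm dia, 18 mm high, origin centre of its base; leave it alone
- reagent: loose white bottle, 60 mm dia, 150 mm high, origin centre of its base; leave it alone
Mind the look-alikes: they are no part of the job. What is shaped like the case but blue or green is not meant.

How it is judged:
By the outcome, as a careful person would: the job done as asked, in the order asked, and still so for the second after the job is handed in, with the robot touching nothing.
It also fails if it takes over 56 s, if anything falls off the work surface, if the arm or the gripper's body presses on something with over 40 N, if the wrist force passes 120 N, or if a joint passes its speed limit or range.

ROBOT

A 6-joint arm with a two-finger parallel gripper is mounted at the origin on the work surface. World frame = base frame: x ahead of the robot, y to its left, z up, the work surface at z = 0. Lengths are in m, angles in rad, forces in N, time in s.
With the tool pointing down it reaches from about 0.275 to 0.75 m from the base axis. Payload 10.2 kg.
Tool frame: the origin (TCP) lies between the finger pads; the fingertips stand 19 mm ahead of it and the grasp point (between the pads) is the TCP; y points along the fingers, x is the direction in which the jaws open and shut, and the axes are right-handed (so a half turn about y gives the same grasp; the last joint's range is limited). The gripper opens to 85 mm and grips with 20 to 120 N. Pads are 22 mm wide; open, the fingers measure 114 mm over their backs; the gripper's body (76 mm by 85 mm) begins 54 mm behind the grasp point. The pads swing forward as they close: fully open they stand 13 mm farther back than shut.
Start: joints at [1.107, 0.313, 1.498, -0, 1.331, -0.223], TCP at [0.125, 0.51, 0.25] pointing down, gripper open.
Joint ranges: [-2.94, 2.94], [-0.97, 2.17], [0.19, 2.56], [-1.23, 4.37], [0.02, 3.11], [-2.88, 2.88]. Speed limits (rad/s): [2.39, 2.39, 3.01, 3.14, 3.14, 3.14].

INTERFACE

Orientations are given as a unit quaternion [x, y, z, w].
In Python, from cell import sensors, imaging, sign_off, finder gives the robot as it stands.
- The arm moves only by the tool servo_tool, never from a script. Its argument "rows" is a list of rows, each a list of 7 numbers: the shift along the tool's x, y, z in mm, then the turn, a rotation vector about the tool's x, y, z in rad, then the closure, from -1 (fully open) to 1 (shut), so that 0 is half open. A call has exactly 8 rows; each row is the pose to reach, as a shift and turn from the pose measured when the call began, along the tool's axes at that moment; what a row does not reach only later rows make up. A row lasts 1/12 s, in which the tool goes at most 41.7 mm and 7.16 degrees, less where a joint would pass 70% of its speed; a pose out of reach is approached as far as the arm can. A call with a gripper value outside its range is refused whole. The fingers move at their own pace and stop on an object; "newtons" is the grip in N (left out, the last holds). Time passes only in rows, so rows that repeat a pose let the fingers close, or fill a call up. It gives the time, the measured TCP pose, the force and the opening at its end, in the units of the state.
- sensors.get_obs(): the state, without advancing time (a new reading comes with each control period).
- imaging.get_image(name): name is "side" or "top" or "wrist"; returns a dict with "image" (480x640x3 uint8, red, green, blue), "intrinsics" (3x3 intrinsics, pixels), "dist_coeffs" ([k1, k2, p1, p2, k3] as OpenCV has them; the pictures are not rectified), "world_from_camera" (4x4, takes a point from camera to world coordinates). Camera axes: x right, y down, z forward; pixel columns grow to the right and rows downward; lengths in m; the calibration is good to about 2 mm. A picture is of the moment at which its call begins. There is no depth.
- sign_off(): hands the job in, once; it reports no verdict.
Trained networks look in a picture, given as the dict that the camera call returned (one of the last four; its "shot" number tells which), for a name from the list of things; names that differ only in an ending like _2 or _b are one class to them, and where a whole thing is asked for, a point or a joint stands for the part that bears it (a point fixed in the world has none). Each returns a list of dicts, best first, with "score" (0 to 1); they miss things now and then, are a little off and sometimes report something else, mostly with a low value. They report only what shows in the picture. A call takes as long as a camera call. They do not tell look-alikes from the thing itself.
- finder.boxes_of(picture, query): "point" ([x, y, z] in m, in world coordinates, good to about 4 mm: the middle of the surface that is visible of it).
The state is a dict: "time": time; "q": joint angles; "qd": joint speeds; "joint_torque": joint torques, N m; "position": TCP position; "eef_rot": TCP orientation; "ft_force": force on the tool from outside, world axes, zero at the start; "moment": the same for the moment, N m; "finger_gap": opening from 0.0 (shut) to 1.0 (fully open).
Only numpy, scipy, OpenCV 4.12 (cv2) and the standard library are available. Lean on these libraries where they do the work, as an engineer would, in place of code of your own. Each camera call takes 0.05 s, during which the arm holds its last target.

## Working session

There is one attempt and no reset: what is moved stays moved. The work goes in short steps, Python scripts to look and compute and a tool call to move; the robot and the scene stay as the last step left them, time stands still between calls to the robot, and variables do not carry over. Pictures are saved under pics/ and viewed, and the job is handed in when it is done.

Besides the shell and the picture viewer there is one more tool, called after "Emit:" as name(argument=value, ...), one argument or row to a line, values as JSON. servo_tool: Moves the arm, as the interface text tells. Its arguments: {"type":"object","properties":{"rows":{"type":"array"},"newtons":{"type":"number"}},"required":["rows"]}

```bash
mkdir -p pics; ls; python3 - <<'E'
from cell import sensors, imaging, finder
import cv2
o=sensors.get_obs(); print(o)
for n in ["side","top","wrist"]:
    p=imaging.get_image(n); cv2.imwrite(f"pics/{n}0.png",p["image"][:,:,::-1])
    print(n,p["intrinsics"].tolist(),p["dist_coeffs"],p["world_from_camera"].round(4).tolist())
    if n!="wrist":
        for q in ["case","flap","cover","flap_edge","cover_edge","flap_hinge","cover_hinge"]:
            try: print(n,q,[(d["point"],d["score"]) for d in finder.boxes_of(p,q)])
            except Exception as e: print(q,e)
E
```

```text
pics
{'time': 0.0, 'q': array([ 1.10661467e+00,  3.13471310e-01,  1.49844826e+00, -1.84095843e-05,
        1.33099742e+00, -2.23402550e-01]), 'qd': array([-0.00051962, -0.00039752,  0.00037815,  0.00143458, -0.00144675,
       -0.00359083]), 'joint_torque': array([ 1.91136336e-03, -4.12269795e+01, -2.59741724e+01, -1.22052952e-04,
        4.17128336e-03,  3.38313203e-05]), 'position': array([0.12509996, 0.50963407, 0.24971995]), 'eef_rot': array([ 0.55663519,  0.43591201, -0.43675322, -0.55622353]), 'ft_force': array([-0.28269175,  0.07732188,  0.70957844]), 'moment': array([-0.00522425, -0.03465217,  0.01625073]), 'finger_gap': 0.9993543763344152}
side [[605.3704141950392, 0.0, 319.197460962158], [0.0, 605.3704141950392, 238.77245268978376], [0.0, 0.0, 1.0]] [-0.02734291  0.          0.          0.          0.        ] [[0.7134, -0.4426, 0.5433, -0.276], [-0.7007, -0.4365, 0.5644, -0.8737], [-0.0126, -0.7833, -0.6215, 1.0115], [0.0, 0.0, 0.0, 1.0]]
side case [([0.3338, -0.4567, 0.0716], 0.85), ([0.2925, -0.1654, 0.0698], 0.83), ([0.5978, -0.163, 0.0584], 0.78), ([0.5355, 0.0516, 0.0
[... 1237 characters left out ...]
4357, 0.0726], 0.86), ([0.5624, 0.072, 0.0697], 0.8), ([0.3184, -0.1454, 0.068], 0.79)]
top flap_edge []
top cover_edge [([0.3171, -0.1451, 0.0646], 0.75), ([0.3613, -0.4369, 0.0702], 0.69), ([0.5623, 0.0752, 0.0634], 0.67), ([0.6031, -0.1126, 0.2284], 0.6)]
top flap_hinge []
top cover_hinge [([0.6089, -0.114, 0.2269], 0.9), ([0.3127, -0.1411, 0.0707], 0.6), ([0.3623, -0.438, 0.0687], 0.56)]
wrist [[390.96063839924363, 0.0, 319.7297684787052], [0.0, 390.96063839924363, 240.94180973025345], [0.0, 0.0, 1.0]] [-0.08763057  0.          0.          0.          0.        ] [[0.2387, 0.937, 0.255, 0.0619], [0.9711, -0.2301, -0.0635, 0.5253], [-0.0008, 0.2628, -0.9649, 0.3739], [0.0, 0.0, 0.0, 1.0]]
```

View pics/side0.png

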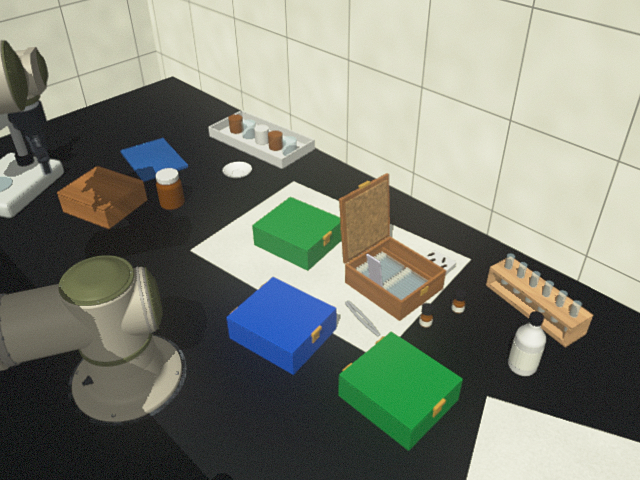

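View pics/top0.png

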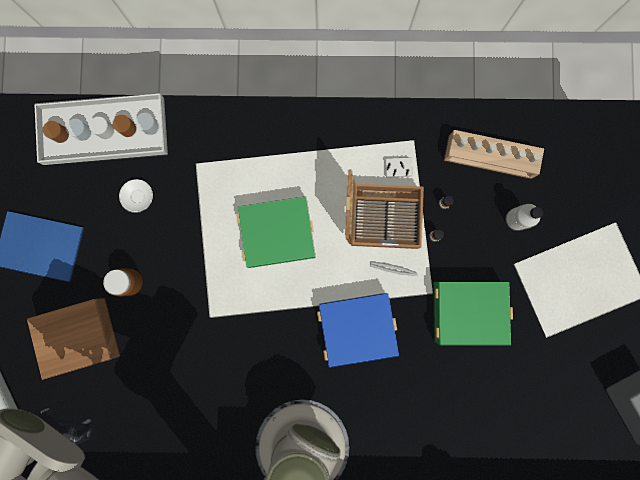

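The side view shows the open wooden case at about (395,270) with its cork-lined cover at (367,215) and the flap at (374,265). The top view shows the case at (385,210), with the cover on the left edge at (350,210) and the flap at (388,243). Look-alikes in the top view are the green boxes (276,231) and (473,313), the blue box (360,330), and a plain wooden tray (75,338). I choose the wooden one at (385,210) and check it in a close crop.

```bash
python3 - <<'E'
import cv2
a=cv2.imread("pics/top0.png")[140:290,310:460]; cv2.imwrite("pics/topc.png",cv2.resize(a,(600,600),interpolation=cv2.INTER_CUBIC))
a=cv2.imread("pics/side0.png")[165:335,320:490]; cv2.imwrite("pics/sidec.png",cv2.resize(a,(600,600),interpolation=cv2.INTER_CUBIC))
E
```

```text
(no output)
```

View pics/topc.png

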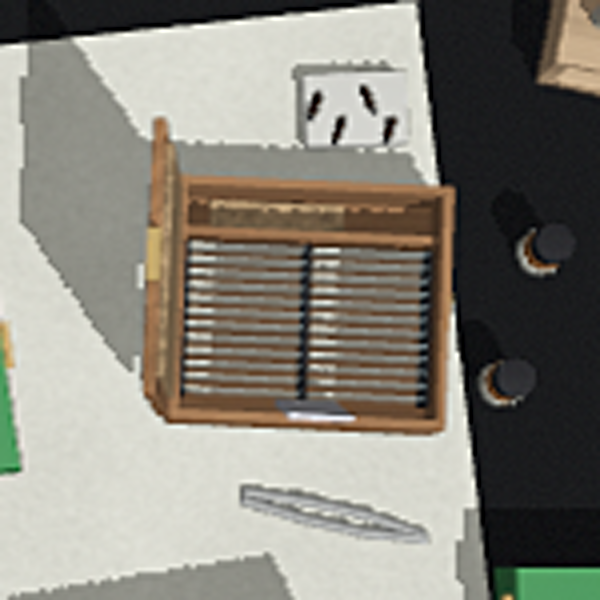

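View pics/sidec.png

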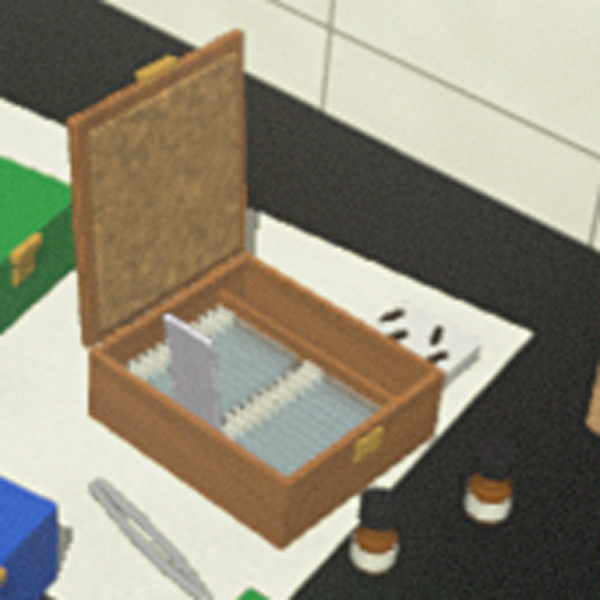

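```bash
cat > h.py <<'E'
import numpy as np, cv2
from scipy.optimize import least_squares
from scipy.spatial.transform import Rotation as R
def proj(p,pts):
    W=np.array(p["world_from_camera"]);C=np.linalg.inv(W)
    return cv2.projectPoints(np.array(pts,float),cv2.Rodrigues(C[:3,:3])[0],C[:3,3],np.array(p["intrinsics"]),np.array(p["dist_coeffs"]))[0][:,0]
def cw(P,pts):
    pts=np.array(pts,float);c,s=np.cos(P[2]),np.sin(P[2])
    return np.c_[P[0]+c*pts[:,0]-s*pts[:,1],P[1]+s*pts[:,0]+c*pts[:,1],pts[:,2]+(P[3] if len(P)>3 else 0)]
E
python3 - <<'E'
from h import *
from cell import imaging
t=imaging.get_image("top");s=imaging.get_image("side")
a,b=.08,.09
rim=[(-a,-b,.06),(a,-b,.06),(a,b,.06),(-a,b,.06)]
ti=np.array([(421.2,248),(423.7,187),(355.7,185),(352.5,244.5)])
si=np.array([(400.2,301.6),(444.7,271.3),(389.4,237.3),(345.5,262.8)])
f=lambda P:np.r_[(proj(t,cw(P,rim))-ti).ravel(),(proj(s,cw(P,rim))-si).ravel()]
for x0 in ([.6,-.2,0],[.6,-.2,0,0]):
    r=least_squares(f,x0);print(r.x,np.round(r.fun,1))
P=least_squares(f,[.6,-.2,0]).x
def cov(th):  # inner face edge corners
    y=.09-.18*np.cos(th); z=.06+.18*np.sin(th); return [(.08,y,z),(-.08,y,z)]
def fl(th,off=0): return [(-.066+.09*np.cos(th),.02,.047+.09*np.sin(th)),(-.066+.09*np.cos(th),-.02,.047+.09*np.sin(th))]
sc=np.array([(388,174.1),(339.8,199.6)]);sf=np.array([(366.8,254.5),(380.3,264.2)])
r=least_squares(lambda q:(proj(s,cw(P,cov(q[0])))-sc).ravel(),[1.7]);print("cover",r.x,r.fun)
r=least_squares(lambda q:(proj(s,cw(P,fl(q[0])))-sf).ravel(),[1.57]);print("flap",r.x,r.fun)
from cell import finder
for n,p in (("t",t),("s",s)):
  for q in ["reagent","jar","dish","mount","vial_a","forceps"]:
    print(n,q,[(np.round(d["point"],3).tolist(),d["score"]) for d in finder.boxes_of(p,q)][:3])
E
```

```text
[ 0.60536628 -0.21677746 -0.04249616] [-0.3  0.5 -0.2  0.5 -1.  -1.2 -0.9  0.1  0.5  1.6  1.4 -0.6  0.6 -1.
 -1.   1.6]
[ 0.6047237  -0.21709425 -0.04254822  0.00173126] [-0.   0.7  0.   0.7 -0.8 -1.1 -0.8  0.3  0.4  1.2  1.5 -0.9  0.6 -1.4
 -1.   1.2]
cover [1.67833366] [ 0.48959238 -0.76816737 -0.18889961  0.01468762]
flap [1.73859605] [-0.56501997 -0.4422104  -1.14917899 -1.65937149]
t reagent [([0.604, -0.555, 0.098], 0.63)]
t jar [([0.426, 0.458, 0.097], 0.67)]
t dish []
t mount [([0.744, -0.249, 0.021], 0.68), ([0.562, -0.346, 0.055], 0.38)]
t vial_a [([0.564, -0.343, 0.055], 0.56), ([0.647, -0.375, 0.059], 0.44), ([0.536, -0.209, 0.108], 0.15)]
t forceps [([0.471, -0.24, 0.008], 0.72)]
s reagent []
s jar [([0.413, 0.451, 0.069], 0.9)]
s dish [([0.669, 0.468, 0.011], 0.67)]
s mount [([0.744, -0.26, 0.022], 0.64)]
s vial_a [([0.639, -0.379, 0.035], 0.67), ([0.554, -0.359, 0.037], 0.66)]
s forceps [([0.469, -0.24, 0.006], 0.79)]
```

```bash
python3 - <<'E'
from h import *
from cell import sensors
o=sensors.get_obs();M=R.from_quat(o["eef_rot"]).as_matrix();print(M.round(3))
W=np.array([[0.2387, 0.937, 0.255, 0.0619], [0.9711, -0.2301, -0.0635, 0.5253], [-0.0008, 0.2628, -0.9649, 0.3739]])
print("cam in tool",M.T@(W[:,3]-o["position"]),M.T@W[:,:3])
c,s=np.cos(-.0425),np.sin(-.0425)
cx=np.array([c,s,0]);cy=np.array([-s,c,0]);d=np.array([0,0,-1.])
# options: tool z = cx*k / etc
for name,z in (("z=+cx",cx),("z=-cx",-cx),("z=+cy",cy),("z=-cy",-cy)):
    x=np.cross(d,z);T=np.c_[x,d,z];print(name,"rotvec tool",R.from_matrix(M.T@T).as_rotvec().round(3))
E
```

```text
[[ 0.238 -0.    -0.971]
 [ 0.971  0.     0.238]
 [-0.    -1.     0.   ]]
cam in tool [-1.03918067e-04 -1.23616944e-01  6.51735496e-02] [[ 1.00000643e+00  1.19697249e-05 -8.44120218e-04]
 [ 7.93578945e-04 -2.62833480e-01  9.64890886e-01]
 [-2.05382568e-04 -9.64830250e-01 -2.62819568e-01]]
z=+cx rotvec tool [ 0.     2.943 -0.   ]
z=-cx rotvec tool [-0.    -0.198 -0.   ]
z=+cy rotvec tool [-0.     1.372 -0.   ]
z=-cy rotvec tool [-0.    -1.769  0.   ]
```

Emit:
servo_tool(
  rows=[
    [-593,-40,-521,0,-0.198,0,1],
    [-593,-40,-521,0,-0.198,0,1],
    [-593,-40,-521,0,-0.198,0,1],
    [-593,-40,-521,0,-0.198,0,1],
    [-593,-40,-521,0,-0.198,0,1],
    [-593,-40,-521,0,-0.198,0,1],
    [-593,-40,-521,0,-0.198,0,1],
    [-593,-40,-521,0,-0.198,0,1],
  ],
  newtons=40,
)

```text
time: 2.22
position: [0.2782, 0.215, 0.2674]
eef_rot: [0.511, 0.49, -0.489, -0.51]
ft_force: [1.3, 0.9, -0.5]
finger_gap: -0.004
```

```bash
cat > go.py <<'E'
import sys
from h import *
from cell import sensors
P=[0.6054,-0.2168,-0.0425]
def to_case(w):
    c,s=np.cos(P[2]),np.sin(P[2]);dx,dy=w[0]-P[0],w[1]-P[1];return np.array([c*dx+s*dy,-s*dx+c*dy,w[2]])
def case_R():
    c,s=np.cos(P[2]),np.sin(P[2]);cx=np.array([c,s,0]);d=np.array([0,0,-1.]);return np.c_[np.cross(d,-cx),d,-cx]
def shift(tcp_case):  # mm case coords of TCP
    o=sensors.get_obs();M=R.from_quat(o["eef_rot"]).as_matrix();w=cw(P,[np.array(tcp_case)/1e3])[0]
    return np.r_[(M.T@(w-o["position"]))*1e3, R.from_matrix(M.T@case_R()).as_rotvec()]
if __name__=="__main__":
    o=sensors.get_obs();print("t",o["time"],"case TCP mm",(to_case(o["position"])*1e3).round(1),"f",o["ft_force"].round(1),"gap",round(o["finger_gap"],3),"q",o["q"].round(2))
    for a in sys.argv[1:]: print(a,shift([float(v) for v in a.split(",")]).round(3))
E
python3 go.py -- 2>/dev/null; python3 go.py=1 2>/dev/null; python3 -c "
import go;print(go.shift([-115,-5,270]).round(3))"
```

```text
t 2.2167 case TCP mm [-345.3  417.5  267.4] f [ 1.3  0.9 -0.5] gap -0.004 q [ 0.32 -0.1   1.92  0.    1.32 -1.21]
[-4.22563e+02 -2.53600e+00 -2.30147e+02  1.00000e-03  0.00000e+00
  0.00000e+00]
```

Emit:
servo_tool(
  rows=[
    [-422,-3,-230,0,0,0,1],
    [-422,-3,-230,0,0,0,1],
    [-422,-3,-230,0,0,0,1],
    [-422,-3,-230,0,0,0,1],
    [-422,-3,-230,0,0,0,1],
    [-422,-3,-230,0,0,0,1],
    [-422,-3,-230,0,0,0,1],
    [-422,-3,-230,0,0,0,1],
  ],
)

```text
time: 2.88
position: [0.425, -0.0849, 0.2696]
eef_rot: [0.511, 0.49, -0.489, -0.51]
ft_force: [-0.1, 0.5, 0.9]
finger_gap: 0.001
```

```bash
python3 go.py; python3 -c "
import go;print(go.shift([-115,-5,270]).round(3))"
```

```text
t 2.8833 case TCP mm [-185.8  124.1  269.6] f [-0.1  0.5  0.9] gap 0.001 q [-0.47  0.09  1.72  0.    1.33 -2.  ]
[-1.29109e+02 -3.28000e-01 -7.08700e+01  2.00000e-03 -0.00000e+00
  0.00000e+00]
```

Emit:
servo_tool(
  rows=[
    [-32,0,-18,0,0,0,1],
    [-65,0,-36,0,0,0,1],
    [-97,0,-54,0,0,0,1],
    [-129,0,-71,0,0,0,1],
    [-129,40,-71,0,0,0,1],
    [-129,80,-71,0,0,0,1],
    [-129,120,-71,0,0,0,1],
    [-129,132,-71,0,0,0,1],
  ],
)

```text
time: 3.55
position: [0.4884, -0.2155, 0.1321]
eef_rot: [-0.508, -0.489, 0.489, 0.513]
ft_force: [0.1, 0.5, -0.6]
finger_gap: 0.002
```

```bash
python3 go.py; python3 - <<'E'
from cell import imaging
import cv2
p=imaging.get_image("side");a=p["image"][:,:,::-1]
cv2.imwrite("pics/s1.png",cv2.resize(a[150:350,280:480],(600,600),interpolation=cv2.INTER_CUBIC))
p=imaging.get_image("wrist");cv2.imwrite("pics/w1.png",p["image"][:,:,::-1])
E
```

```text
t 3.55 case TCP mm [-116.9   -3.7  132.1] f [ 0.1  0.5 -0.6] gap 0.002 q [-0.64  0.46  1.62  0.    1.07 -2.16]
```

View pics/s1.png

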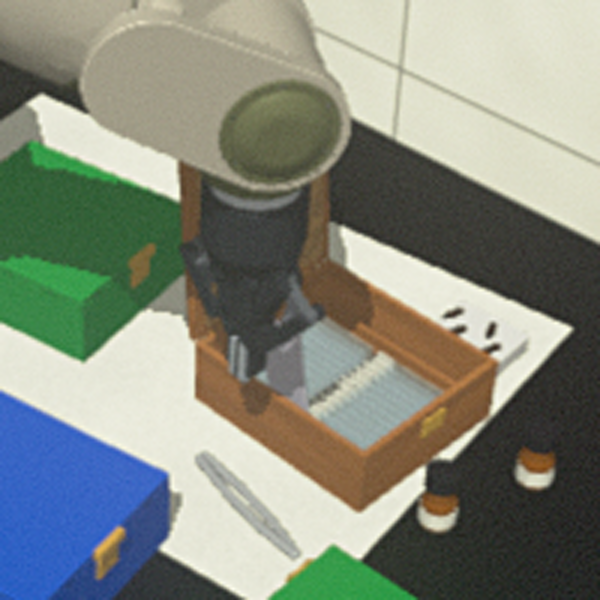

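View pics/w1.png

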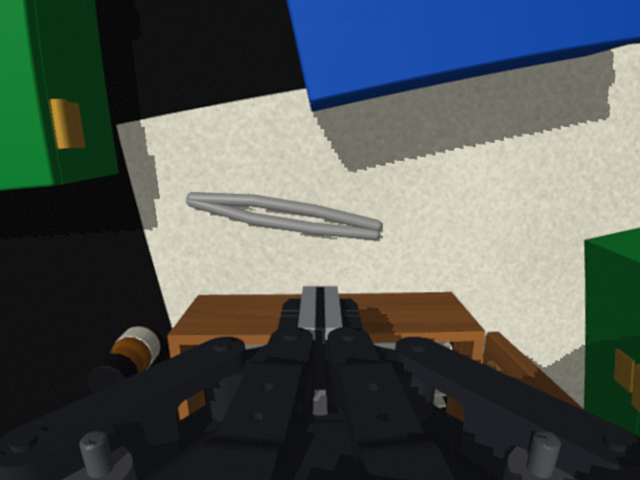

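```bash
python3 - <<'E'
from h import *
from cell import imaging,sensors
s=imaging.get_image("side");w=imaging.get_image("wrist")
o=sensors.get_obs()
for L in (0,19,32): 
    q=o["position"]-[0,0,L/1e3]; print(L,(proj(s,[q])-[280,150])*3,proj(w,[q]))
E
```

```text
0 [[251.79049925 344.87787265]] [[319.86379111 331.21537337]]
19 [[250.93098195 364.32809024]] [[319.8590363  307.92853053]]
32 [[250.35111138 377.43905622]] [[319.85634299 294.89647279]]
```

The side crop shows the shut fingertips at about (245,378), just outside the upright flap. The tip position fits the stated 19 mm. Next I push the flap along its arc.

Emit:
servo_tool(
  rows=[
    [0,-3,-15,0,0,0,1],
    [0,-4,-26,0,0,0,1],
    [0,-4,-35,0,0,0,1],
    [0,-4,-43,0,0,0,1],
    [0,-3,-51,0,0,0,1],
    [0,-1,-59,0,0,0,1],
    [0,2,-67,0,0,0,1],
    [0,5,-74,0,0,0,1],
  ],
)

```text
time: 4.42
position: [0.566, -0.2204, 0.1341]
eef_rot: [0.512, 0.49, -0.489, -0.509]
ft_force: [-1.3, 0.2, 3.4]
finger_gap: 0.004
```

```bash
python3 go.py; python3 - <<'E'
from cell import imaging
import cv2
p=imaging.get_image("side");a=p["image"][:,:,::-1]
cv2.imwrite("pics/s2.png",cv2.resize(a[150:350,280:480],(600,600),interpolation=cv2.INTER_CUBIC))
E
```

```text
t 4.4167 case TCP mm [-39.2  -5.3 134.1] f [-1.3  0.2  3.4] gap 0.004 q [-0.56  0.6   1.39  0.    1.16 -2.09]
```

View pics/s2.png

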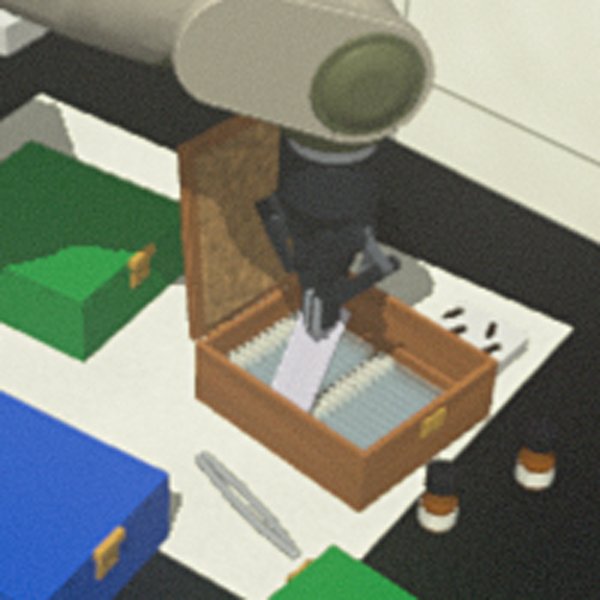

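The side crop shows the flap leaning forward at about 60°, with the fingertips at (318,325) on its outer face near the free edge. I continue down.

Emit:
servo_tool(
  rows=[
    [0,4,-5,0,0,0,1],
    [0,9,-10,0,0,0,1],
    [0,17,-19,0,0,0,1],
    [0,22,-23,0,0,0,1],
    [0,28,-27,0,0,0,1],
    [0,34,-30,0,0,0,1],
    [0,40,-33,0,0,0,1],
    [0,46,-35,0,0,0,1],
  ],
)

```text
time: 5.13
position: [0.602, -0.2219, 0.0869]
eef_rot: [0.512, 0.49, -0.488, -0.509]
ft_force: [0.8, 0.6, 4.3]
finger_gap: 0.001
```

```bash
python3 go.py
```

```text
t 5.1333 case TCP mm [-3.1 -5.2 86.9] f [0.8 0.6 4.3] gap 0.001 q [-0.54  0.72  1.3   0.    1.12 -2.06]
```

Emit:
servo_tool(
  rows=[
    [0,4,-1,0,0,0,1],
    [0,8,-2,0,0,0,1],
    [0,12,-2,0,0,0,1],
    [0,15,-2,0,0,0,1],
    [0,18,-2,0,0,0,1],
    [0,20,-2,0,0,0,1],
    [0,21,-2,0,0,0,1],
    [0,21,-2,0,0,0,1],
  ],
)

```text
time: 5.8
position: [0.6043, -0.2221, 0.0676]
eef_rot: [0.512, 0.49, -0.488, -0.509]
ft_force: [-3.9, 3.3, 15.3]
finger_gap: -0.0
```

```bash
python3 go.py
```

```text
t 5.8 case TCP mm [-0.9 -5.3 67.6] f [-3.9  3.3 15.3] gap -0.0 q [-0.53  0.75  1.31  0.    1.08 -2.06]
```

Contact force came up at TCP z = 67.6 mm, where a flat flap would give 68 mm. I retract up and check.

Emit:
servo_tool(
  rows=[
    [0,-20,0,0,0,0,1],
    [0,-60,0,0,0,0,1],
    [0,-100,0,0,0,0,1],
    [0,-140,0,0,0,0,1],
    [0,-180,0,0,0,0,1],
    [0,-220,0,0,0,0,1],
    [0,-240,0,0,0,0,1],
    [0,-240,0,0,0,0,1],
  ],
)

```text
time: 6.47
position: [0.6037, -0.2222, 0.3128]
eef_rot: [0.515, 0.491, -0.488, -0.506]
ft_force: [-0.2, -0.2, 0.9]
finger_gap: 0.001
```

```bash
python3 go.py; python3 - <<'E'
from cell import imaging
import cv2
p=imaging.get_image("side");a=p["image"][:,:,::-1]
cv2.imwrite("pics/s3.png",cv2.resize(a[130:330,290:490],(600,600),interpolation=cv2.INTER_CUBIC))
E
```

```text
t 6.4667 case TCP mm [ -1.5  -5.5 312.8] f [-0.2 -0.2  0.9] gap 0.001 q [-0.53  0.55  0.98  0.    1.59 -2.06]
```

View pics/s3.png

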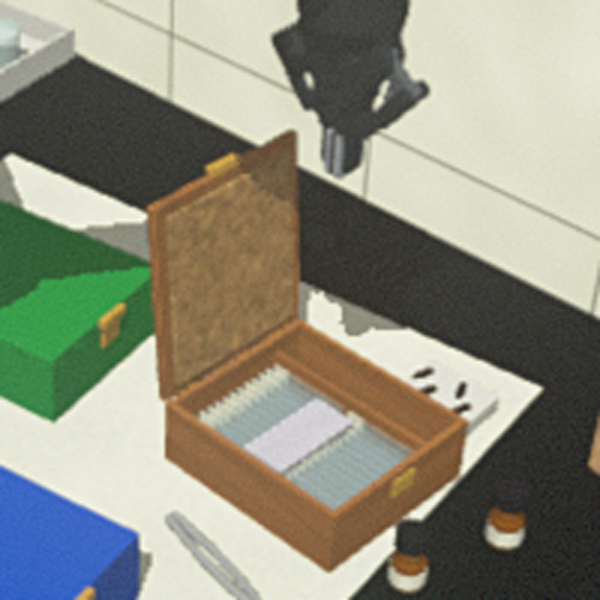

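The side crop shows the flap flat on the slides at (300,435), and the cover still upright and unmoved. I move over to the cover's outer side.

Emit:
servo_tool(
  rows=[
    [40,0,8,0,0,0,1],
    [80,0,16,0,0,0,1],
    [120,0,24,0,0,0,1],
    [150,0,30,0,0,0,1],
    [165,0,30,0,0,0,1],
    [165,30,30,0,0,0,1],
    [165,65,30,0,0,0,1],
    [165,88,30,0,0,0,1],
  ],
)

```text
time: 7.18
position: [0.5792, -0.0553, 0.2158]
eef_rot: [0.511, 0.489, -0.49, -0.51]
ft_force: [0.6, -0.3, -0.7]
finger_gap: -0.001
```

```bash
python3 go.py; python3 - <<'E'
from cell import imaging
import cv2
p=imaging.get_image("side");a=p["image"][:,:,::-1]
cv2.imwrite("pics/s4.png",cv2.resize(a[130:330,260:460],(600,600),interpolation=cv2.INTER_CUBIC))
p=imaging.get_image("wrist");cv2.imwrite("pics/w4.png",p["image"][:,:,::-1])
E
```

```text
t 7.1833 case TCP mm [-33.1 160.3 215.8] f [ 0.6 -0.3 -0.7] gap -0.001 q [-0.3   0.46  1.37 -0.    1.3  -1.82]
```

View pics/s4.png

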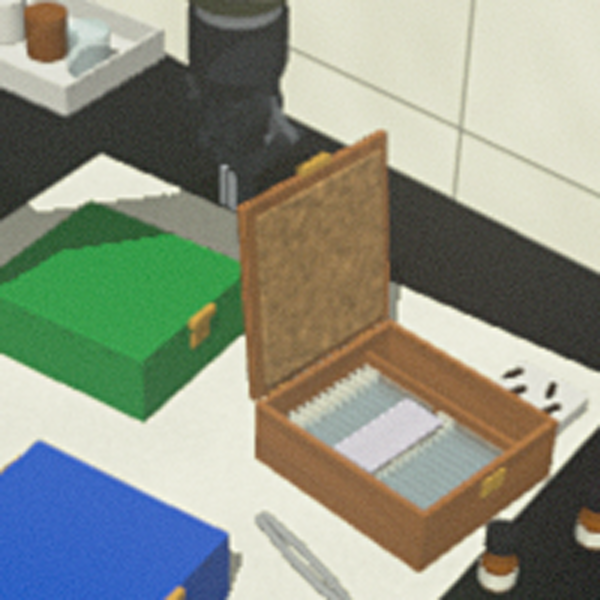

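View pics/w4.png

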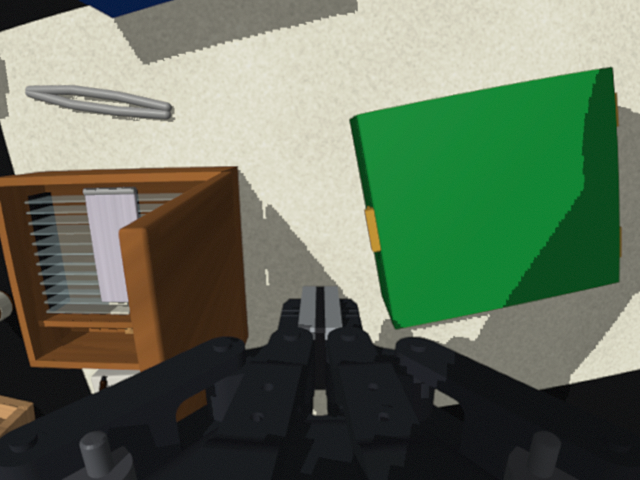

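The wrist view shows the fingers at (320,310) beside the cover's outer face. The linkage spreads along the jaw axis towards the cover, so I turn the tool 90° to bring its narrow side to the cover.

Emit:
servo_tool(
  rows=[
    [0,-6,0,0,0.12,0,1],
    [0,-12,0,0,0.24,0,1],
    [0,-16,0,0,0.36,0,1],
    [0,-18,0,0,0.48,0,1],
    [0,-18,0,0,0.6,0,1],
    [0,-18,0,0,0.72,0,1],
    [0,-18,0,0,0.84,0,1],
    [0,-18,0,0,0.96,0,1],
  ],
)

```text
time: 7.95
position: [0.5787, -0.0557, 0.2339]
eef_rot: [-0.679, -0.195, 0.197, 0.68]
ft_force: [0.2, 0.1, 0.3]
finger_gap: 0.001
```

```bash
sed -i 's/return np.c_\[np.cross(d,-cx),d,-cx\]/cy=np.array([-s,c,0]);return np.c_[cx,d,cy]/' go.py; python3 go.py; python3 -c "
import go;print(go.shift([-30,150,230]).round(3))"
```

```text
t 7.95 case TCP mm [-33.6 159.9 233.9] f [0.2 0.1 0.3] gap 0.001 q [-0.3   0.45  1.34 -0.    1.35 -0.86]
[-2.6660e+00  3.9090e+00 -1.0138e+01 -0.0000e+00  6.0400e-01 -3.0000e-03]
```

Emit:
servo_tool(
  rows=[
    [0,1,0,0,0.12,0,1],
    [0,2,0,0,0.24,0,1],
    [0,3,0,0,0.36,0,1],
    [0,4,0,0,0.48,0,1],
    [-1,4,-5,0,0.6,0,1],
    [-3,4,-10,0,0.604,0,1],
    [-3,4,-10,0,0.604,0,1],
    [-3,4,-10,0,0.604,0,1],
  ],
)

```text
time: 8.62
position: [0.5815, -0.0661, 0.2302]
eef_rot: [0.707, -0.015, 0.013, -0.707]
ft_force: [-0.4, -0.0, -0.7]
finger_gap: -0.0
```

```bash
python3 go.py; python3 -c "
import go;print(go.shift([-30,150,230]).round(3))"; python3 - <<'E'
import numpy as np
for r in (150,):
  for t in (96,90,80,70,60,50,40,30,20,10,5,0):
    a=np.radians(t); print(t, (90-r*np.cos(a)+8*np.sin(a)+11).round(1),(60+r*np.sin(a)+8*np.cos(a)+19).round(1))
E
```

```text
t 8.6167 case TCP mm [-30.3 149.6 230.2] f [-0.4 -0.  -0.7] gap -0.0 q [-0.31  0.46  1.34 -0.    1.35 -0.27]
[ 0.33   0.213  0.427  0.001  0.003 -0.003]
96 124.6 227.3
90 109.0 229.0
80 82.8 228.1
70 57.2 222.7
60 32.9 212.9
50 10.7 199.0
40 -8.8 181.5
30 -24.9 160.9
20 -37.2 137.8
10 -45.3 112.9
5 -47.7 100.0
0 -49.0 87.0
```

Emit:
servo_tool(
  rows=[
    [0,0,-9,0,0,0,1],
    [0,1,-17,0,0,0,1],
    [0,2,-24,0,0,0,1],
    [0,2,-31,0,0,0,1],
    [0,2,-38,0,0,0,1],
    [0,1,-45,0,0,0,1],
    [0,1,-52,0,0,0,1],
    [0,2,-59,0,0,0,1],
  ],
)

```text
time: 9.28
position: [0.5791, -0.1257, 0.2284]
eef_rot: [0.707, -0.015, 0.013, -0.707]
ft_force: [0.1, 3.2, 2.8]
finger_gap: -0.001
```

```bash
python3 go.py; python3 - <<'E'
from cell import imaging
import cv2
p=imaging.get_image("side");a=p["image"][:,:,::-1]
cv2.imwrite("pics/s5.png",cv2.resize(a[110:330,260:480],(600,600),interpolation=cv2.INTER_CUBIC))
E
```

```text
t 9.2833 case TCP mm [-30.2  89.9 228.4] f [0.1 3.2 2.8] gap -0.001 q [-0.41  0.48  1.31 -0.    1.35 -0.37]
```

View pics/s5.png

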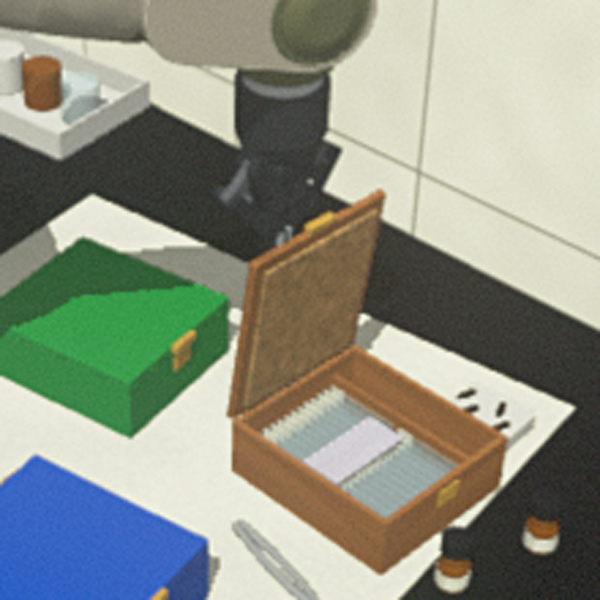

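The side crop shows the cover moving inward past upright, with the fingertips at (285,235) behind it. I continue along the arc.

Emit:
servo_tool(
  rows=[
    [0,0,-7,0,0,0,1],
    [0,1,-14,0,0,0,1],
    [0,2,-20,0,0,0,1],
    [0,4,-27,0,0,0,1],
    [0,6,-33,0,0,0,1],
    [0,8,-39,0,0,0,1],
    [0,10,-45,0,0,0,1],
    [0,13,-51,0,0,0,1],
  ],
)

```text
time: 10.0
position: [0.5771, -0.1785, 0.2153]
eef_rot: [0.708, -0.015, 0.013, -0.706]
ft_force: [0.5, 2.4, 3.5]
finger_gap: 0.002
```

```bash
python3 go.py
```

```text
t 10.0 case TCP mm [-29.9  37.  215.3] f [0.5 2.4 3.5] gap 0.002 q [-0.49  0.51  1.29 -0.    1.33 -0.45]
```

Emit:
servo_tool(
  rows=[
    [0,3,-5,0,0,0,1],
    [0,6,-11,0,0,0,1],
    [0,10,-17,0,0,0,1],
    [0,13,-22,0,0,0,1],
    [0,17,-27,0,0,0,1],
    [0,21,-32,0,0,0,1],
    [0,25,-37,0,0,0,1],
    [0,29,-41,0,0,0,1],
  ],
)

```text
time: 10.67
position: [0.5753, -0.2201, 0.1859]
eef_rot: [0.708, -0.015, 0.013, -0.706]
ft_force: [0.3, 0.8, 2.7]
finger_gap: 0.002
```

```bash
python3 go.py
```

```text
t 10.6667 case TCP mm [-30.   -4.6 185.9] f [0.3 0.8 2.7] gap 0.002 q [-0.55  0.57  1.29 -0.    1.29 -0.51]
```

Emit:
servo_tool(
  rows=[
    [0,4,-4,0,0,0,1],
    [0,9,-8,0,0,0,1],
    [0,14,-12,0,0,0,1],
    [0,19,-16,0,0,0,1],
    [0,25,-20,0,0,0,1],
    [0,30,-23,0,0,0,1],
    [0,35,-26,0,0,0,1],
    [0,40,-29,0,0,0,1],
  ],
)

```text
time: 11.33
position: [0.574, -0.2493, 0.1453]
eef_rot: [0.707, -0.015, 0.013, -0.707]
ft_force: [1.3, 1.2, 0.6]
finger_gap: 0.0
```

```bash
python3 go.py; python3 - <<'E'
from cell import imaging
import cv2
p=imaging.get_image("side");a=p["image"][:,:,::-1]
cv2.imwrite("pics/s6.png",cv2.resize(a[110:330,260:480],(600,600),interpolation=cv2.INTER_CUBIC))
E
```

```text
t 11.3333 case TCP mm [-30.  -33.8 145.3] f [1.3 1.2 0.6] gap 0.0 q [-0.6   0.62  1.3  -0.    1.21 -0.55]
```

View pics/s6.png

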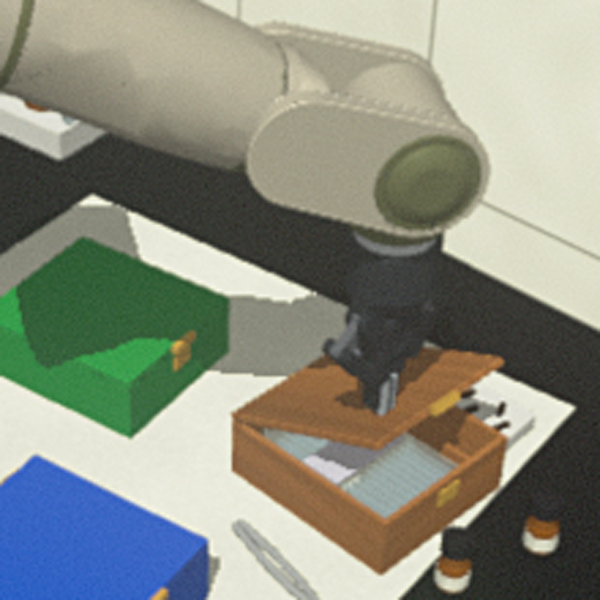

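The side crop shows the cover at about 23° with the fingertips at (382,408), nothing else moved. I lower it further, slowing down.

Emit:
servo_tool(
  rows=[
    [0,5,-2,0,0,0,1],
    [0,10,-4,0,0,0,1],
    [0,14,-6,0,0,0,1],
    [0,18,-7,0,0,0,1],
    [0,22,-9,0,0,0,1],
    [0,26,-10,0,0,0,1],
    [0,30,-11,0,0,0,1],
    [0,34,-12,0,0,0,1],
  ],
)

```text
time: 12.05
position: [0.5729, -0.2616, 0.1098]
eef_rot: [0.707, -0.016, 0.013, -0.707]
ft_force: [0.4, 1.3, 1.9]
finger_gap: -0.0
```

Emit:
servo_tool(
  rows=[
    [0,3,-1,0,0,0,1],
    [0,6,-1,0,0,0,1],
    [0,9,-2,0,0,0,1],
    [0,11,-2,0,0,0,1],
    [0,13,-3,0,0,0,1],
    [0,15,-3,0,0,0,1],
    [0,17,-3,0,0,0,1],
    [0,18,-3,0,0,0,1],
  ],
)

```text
time: 12.72
position: [0.5727, -0.2649, 0.0917]
eef_rot: [0.707, -0.016, 0.013, -0.707]
ft_force: [-0.8, -0.9, 0.4]
finger_gap: 0.004
```

```bash
python3 go.py
```

```text
t 12.7167 case TCP mm [-30.6 -49.4  91.7] f [-0.8 -0.9  0.4] gap 0.004 q [-0.62  0.7   1.33 -0.    1.12 -0.58]
```

Emit:
servo_tool(
  rows=[
    [0,1,0,0,0,0,1],
    [0,2,0,0,0,0,1],
    [0,3,0,0,0,0,1],
    [0,4,0,0,0,0,1],
    [0,5,0,0,0,0,1],
    [0,6,0,0,0,0,1],
    [0,7,0,0,0,0,1],
    [0,7,0,0,0,0,1],
  ],
)

```text
time: 13.38
position: [0.5728, -0.265, 0.0868]
eef_rot: [0.708, -0.015, 0.013, -0.706]
ft_force: [-5.2, 2.3, 17.0]
finger_gap: -0.003
```

```bash
python3 go.py; python3 - <<'E'
from cell import imaging
import cv2
p=imaging.get_image("side");a=p["image"][:,:,::-1]
cv2.imwrite("pics/s7.png",cv2.resize(a[180:330,320:470],(600,600),interpolation=cv2.INTER_CUBIC))
E
```

```text
t 13.3833 case TCP mm [-30.5 -49.5  86.8] f [-5.2  2.3 17. ] gap -0.003 q [-0.62  0.7   1.33 -0.    1.11 -0.58]
```

View pics/s7.png

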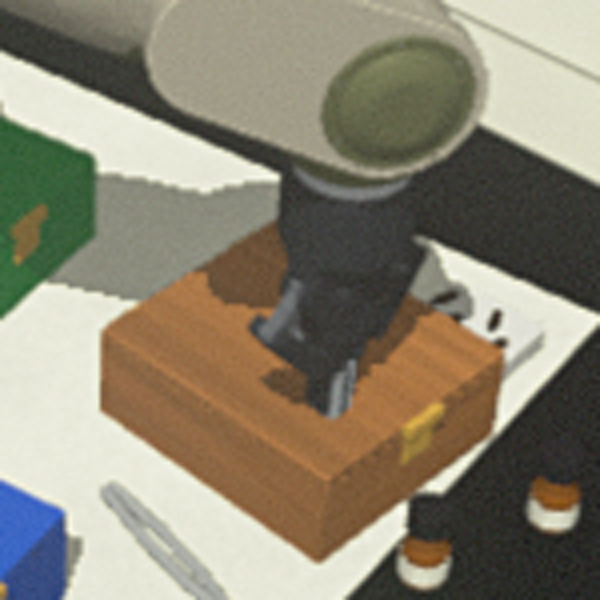

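The cover is shut: its seam is closed, the force rose to 17 N, and TCP z is 86.8 mm (87 expected). I retreat and check.

Emit:
servo_tool(
  rows=[
    [0,-10,0,0,0,0,1],
    [0,-40,0,0,0,0,1],
    [0,-80,0,0,0,0,1],
    [0,-120,0,0,0,0,1],
    [0,-160,0,0,0,0,1],
    [0,-190,0,0,0,0,1],
    [0,-200,0,0,0,0,1],
    [0,-200,0,0,0,0,1],
  ],
)

```text
time: 14.1
position: [0.5741, -0.2647, 0.2896]
eef_rot: [0.709, -0.014, 0.014, -0.705]
ft_force: [0.3, -0.5, 0.1]
finger_gap: -0.001
```

```bash
python3 go.py; python3 - <<'E'
from h import *
from cell import imaging,finder
import go
s=imaging.get_image("side")
im=s["image"][:,:,::-1].copy(); t=imaging.get_image("top")
b=[(x,y,.068) for x,y in ((-.08,-.09),(.08,-.09),(.08,.09),(-.08,.09))]
q=proj(s,cw(go.P,b));print(q.round(1).tolist())
o=cv2.resize(im[180:330,320:470],(600,600),interpolation=cv2.INTER_CUBIC)
for u,v in q: cv2.circle(o,(int((u-320)*4),int((v-180)*4)),4,(255,0,255),1)
cv2.imwrite("pics/s8.png",o);cv2.imwrite("pics/t8.png",t["image"][:,:,::-1])
E
```

```text
t 14.1 case TCP mm [-29.3 -49.2 289.6] f [ 0.3 -0.5  0.1] gap -0.001 q [-0.62  0.54  1.07 -0.    1.53 -0.58]
[[400.9, 300.6], [446.6, 268.2], [390.2, 233.8], [344.6, 261.9]]
```

View pics/s8.png

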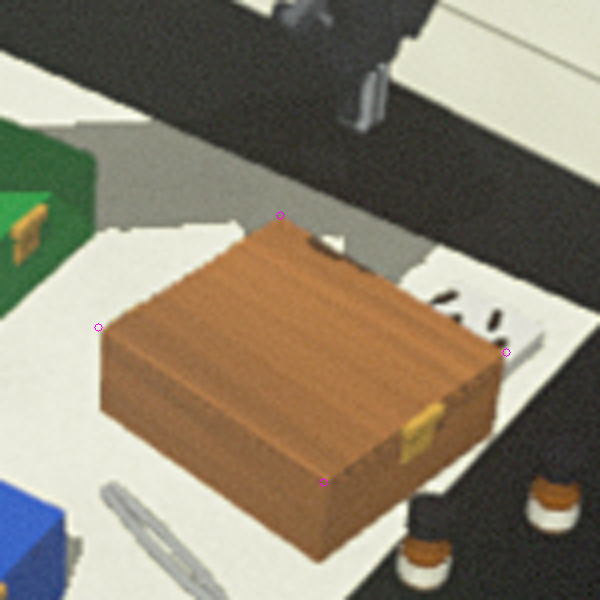

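View pics/t8.png

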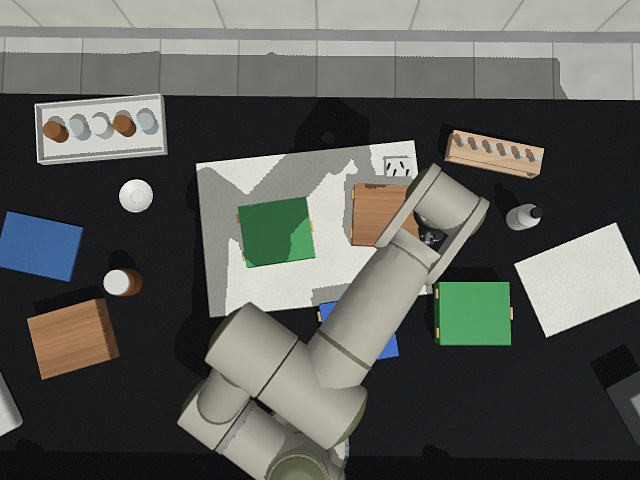

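The cover's corners match the predicted shut position to within a pixel or two (crop 323,482 / 505,352 / 280,215 / 98,327). The forceps, mount, vials, jar, dish and reagent are unmoved. The arm is about 200 mm above the case, touching nothing, so I hand the job in.

```bash
python3 -c "
from cell import sign_off
print(sign_off())"
```

```text
the job is handed in; nothing more can be done
None
```

The slides are put away: I pushed the flap flat onto them first, then pushed the wooden case's cover slowly along its arc until it was fully shut. The job is handed in, at about 14 s of the 56 s allowed.

- **Flap:** contact came at a tool height of 67.6 mm, where a flat flap should give 68 mm. The side picture showed it lying on the slides before I touched the cover.
- **Cover:** it met the rim at a tool height of 86.8 mm, against 87 mm expected, with a peak reading of about 17 N. The four corners of the shut cover match their predicted places to within 1–2 pixels.
- **Rest of the bench:** by eye, the loose objects stand where they did in the first pictures. In the last top view the arm hides the two vials, but the side view shows both still standing.
- **Arm:** it ended about 200 mm above the case, touching nothing.
- **Disagreement:** my first image fit put the flap at about 1.74 rad, a little past upright. It did not affect the push, and no other check failed.

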